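# Hold a viscometer ball in the light gauge

### The job

The steel ball of the falling-ball viscometer is to have its diameter read: take the ball tray off the balance by its blue grip, carry it without tipping the loose ball out of its pocket, and hold the tray level in the optical gauge with the ball in mid-gap, wholly in line between the two round green windows. Keep your fingers off the ball, do not bump the gauge and leave everything else where it is. Finish while still holding the tray there, steady, level and touching nothing else.

Things in the scene. Friction and masses are not known exactly. Their poses are not given: they have to be found in the camera images.
- tray: The ball tray, loose on the balance's pan, 135 to 225 g: a flat aluminium plate 160 (x) by 56 (y) by 4 mm with an upright blue grip near its -x end and a round ball pocket near its +x end. Origin: centre of its underside, 75 mm above the table at the start; x runs lengthwise from grip to pocket, z up. Grip centre and pocket centre are 100 mm apart
- tray_grip (a point): Point on the middle of the tray's blue grip, 36 mm above the tray's underside, 50 mm from the origin towards -x; axes as the tray's. The grip is a flat upright bar 36 mm long (x), 12 mm thick (y), from 4 to 56 mm above the underside: pinch it across its thickness from above
- tray_pocket (a point): Centre of the tray's pocket at the height of the resting ball's centre: 50 mm from the tray's origin along +x, 16.5 mm above its underside; axes as the tray's. The pocket is a black rim ring, 42 mm outside and 34 mm inside diameter, standing only 3.5 mm above the plate's top
- ball: The polished steel ball, 25 mm in diameter, about 64 g, loose in the tray's pocket, where it can roll about 4.5 mm any way from the middle; it rolls over the rim at a tilt of about 40 degrees or with a sharp jerk. Origin at its centre
- balance: The laboratory balance, fixed: white housing 230 (x) by 190 (y) by 58 mm with a display at the front (-x). Its square steel pan, 170 by 170 mm, is centred 30 mm from the origin towards +x, its flat top 75 mm above the table. Origin: centre of the underside. Stands to the left or the right, the gauge on the other side
- gauge: The optical diameter gauge, fixed: a dark bed 110 (x) by 250 (y) by 20 mm with two white heads, each 56 (x) by 50 (y) mm, up to 175 mm above the table, facing one another across a gap of 140 mm (y -70 to +70 mm) that is open above and towards -x and +x. Origin: centre of the bed's underside; y runs from head to head; -x is roughly towards the robot
- gauge_beam (a point): Middle of the light beam in the gauge: halfway between the heads, 140 mm above the table, straight above the gauge's origin. The beam runs along y between two round green windows, 44 mm in diameter, one on each head's inner face, centred at this height; green lines on the heads' outsides mark it. Axes as the gauge's, z up
- empty_tray: Bystander: a second tray of the same shape with an orange grip and no ball, on the table between balance and gauge; same origin as the ball tray; 56 mm high
- weight: Bystander: brass check weight, 32 mm in diameter, 56 mm high; origin under its centre
- cup: Bystander: clear sample cup, 56 mm in diameter, 70 mm high; origin under its centre
- jar: Bystander: amber jar, 64 mm in diameter, 85 mm high; origin under its centre
- brush: Bystander: small brush lying on the table in front of the robot, under 30 mm high
Things that resemble listed ones, but are neither listed nor needed, are in the scene too. What is shaped like the tray but red is not meant.

How it is judged (in metres and radians):
On the way:
1. the tray is lifted clear of the balance by the gripper, the ball in its pocket (contact force between tray and balance below 0.1 N and height (world z) of tray above 0.085 m and contact force between the fingers and tray above 1 N and distance between ball and tray_pocket below 0.012 m), for 0.2 s.
At the end, for the whole second after the job is handed in: The gripper holds the tray, which touches neither gauge nor balance and is level within 6 degrees and still; the ball lies in its pocket, its centre within 10 mm of the beam's middle across the beam (sideways and in height) and within 25 mm of it along the beam (x of ball in the frame of gauge_beam between -0.01 and 0.01 m and y of ball in the frame of gauge_beam between -0.025 and 0.025 m and z of ball in the frame of gauge_beam between -0.01 and 0.01 m and distance between ball and tray_pocket below 0.012 m and angle between tray's own z axis and vertical below 0.105 rad and contact force between the fingers and tray above 1 N and contact force between tray and gauge below 0.2 N and contact force between tray and balance below 0.2 N and height (world z) of tray above 0.09 m and linear speed of tray below 0.02 m/s and linear speed of ball below 0.03 m/s); the arm keeps its last pose, push and grip.
It fails at once if the ball leaves its pocket (distance between ball and tray_pocket above 0.014 m).
It fails at once if the tray tips more than 25 degrees (angle between tray's own z axis and vertical above 0.436 rad).
It fails at once if the fingers touch the ball (contact force between the fingers and ball above 0.5 N).
It fails at once if the gauge is bumped (more than 2 N) (contact force between anything else and gauge above 2 N).
It fails at once if a bystander is moved more than 20 mm (distance of any of empty_tray, weight, cup, jar, brush from where it was at the start of the episode above 0.02 m).
It also fails if it takes over 48 s, if anything falls off the work surface, if the arm or the gripper's body presses on something with over 40 N, if the wrist force passes 120 N, or if a joint passes its speed limit or range.

### The arm

A 7-joint arm with a two-finger parallel gripper is mounted at the origin on the work surface. World frame = base frame: x ahead of the robot, y to its left, z up, the work surface at z = 0. Lengths are in m, angles in degrees, forces in N, time in s.
With the tool pointing down it reaches from about 0.425 to 0.875 m from the base axis. Payload 4.7 kg.
Tool frame: the origin (TCP) lies midway between the tips of the shut fingers; the grasp point (between the pads) lies 19 mm behind it; z points along the fingers, x is the direction in which the jaws open and shut, and the axes are right-handed (so a half turn about z gives the same grasp; the last joint's range is limited). The gripper opens to 87 mm and grips with 3 to 60 N. Pads are 19 mm wide; open, the fingers measure 117 mm over their backs; the gripper's body (75 mm by 190 mm) begins 51 mm behind the grasp point.
Start: joints at [68.302, 18.392, -4.016, 83.108, 1.295, 78.541, -3.26], TCP at [0.249, -0.601, 0.223] pointing down, gripper open.
Joint ranges: [-163.93, 163.93], [-17.29, 119.83], [-79.2, 71.16], [3.27, 140.29], [-89.18, 269.18], [5.43, 117.66], [-154.24, 154.24]. Speed limits (degrees/s): [147.25, 147.25, 180, 180, 180, 180, 180].

### API

Orientations are given as [roll, pitch, yaw] about the fixed x, y, z axes, in that order (R = Rz(yaw) Ry(pitch) Rx(roll)).
In Python, from cell import env gives the robot as it stands.
- The arm moves only by the tool carry_out, never from a script. Its argument "plan" is a list of rows, each an object with "grip": the closure, from 0 (fully open) to 1 (shut); "dp": the shift along the tool's x, y, z in m, a list of three; "rotation": the turn, a rotation vector about the tool's x, y, z in degrees, a list of three. In form: [{"grip": grip, "dp": [dx, dy, dz], "rotation": [wx, wy, wz]}, ...]. A call has 1 to 8 rows; each row shifts and turns the pose as measured when the row begins, along the tool's axes as they then stand; what a row does not reach is not made up. A row lasts 1/12 s, in which the tool goes at most 41.7 mm and 7.16 degrees, less where a joint would pass 70% of its speed; a pose out of reach is approached as far as the arm can. A call is refused whole if a number of a shift passes 0.0417 or a number of a turn 7.16, either way. A call with a gripper value outside its range is refused whole. The fingers move at their own pace and stop on an object; "force" is the grip in N (left out, the last holds). Time passes only in rows, so rows that do not move let the fingers close. It gives the time, the measured TCP pose, the force and the opening at its end, in the units of the state.
- env.get_obs(): the state, without advancing time (a new reading comes with each control period).
- env.read_camera(name): name is "scene" or "top"; returns the picture (400x640x3 uint8, red, green, blue); there is no depth.
- env.camera_params(name): a dict with "fx", "fy", "cx", "cy" (pixels), "k1" (the pictures are not rectified: a ray, as slopes to the right and down, at radius r is drawn at 1 + k1 r^2 times it, then the intrinsics apply), "R" (3x3) and "t" (3): a world point X has camera coordinates R X + t. Camera axes: x right, y down, z forward; pixel columns grow to the right and rows downward; lengths in m; the calibration is good to about 2 mm. A picture is of the moment at which its call begins. camera_params takes no time and is no camera call.
- env.sign_off(): hands the job in, once; it reports no verdict.
The state is a dict: "time_s": time; "qpos": joint angles; "joint_velocities": joint speeds; "effort": joint torques, N m; "tool_pos": TCP position; "tool_rot": TCP orientation; "force": force on the tool from outside, world axes, zero at the start; "wrist_torque": the same for the moment, N m; "grip_width": finger opening in m.
Only numpy, scipy, OpenCV 4.12 (cv2) and the standard library are available. Lean on these libraries where they do the work, as an engineer would, in place of code of your own. Each camera call takes 0.05 s, during which the arm holds its last target. There are 200 camera calls.

## Working session

There is one attempt and no reset: what is moved stays moved. The work goes in short steps, Python scripts to look and compute and a tool call to move; the robot and the scene stay as the last step left them, time stands still between calls to the robot, and variables do not carry over. Pictures are saved under pics/ and viewed, about 8 in all and at most 12, crops included, and the job is handed in when it is done.

Besides the shell and the picture viewer there is one more tool, called by a JSON object that holds its "op" and its "data". carry_out: Moves the arm, as the interface text tells. Its arguments: {"type":"object","properties":{"plan":{"type":"array","items":{"type":"object","properties":{"grip":{"type":"number"},"dp":{"type":"array","items":{"type":"number"}},"rotation":{"type":"array","items":{"type":"number"}}}}},"force":{"type":"number"}},"required":["plan"]}

```bash
mkdir -p pics; cat > h.py <<'E'
import numpy as np,cv2
from cell import env
def ray(c,uv):
    p=env.camera_params(c);R=np.array(p["R"]);t=np.array(p["t"])
    d=np.array([(uv[0]-p["cx"])/p["fx"],(uv[1]-p["cy"])/p["fy"]]);s=d.copy()
    for _ in range(20): s=d/(1+p["k1"]*(s@s))
    v=R.T@np.r_[s,1];return -R.T@t,v/np.linalg.norm(v)
def plane(c,uv,z):
    o,v=ray(c,uv);return o+v*(z-o[2])/v[2]
def tri(c1,a,c2,b):
    o1,v1=ray(c1,a);o2,v2=ray(c2,b)
    k=np.linalg.lstsq(np.c_[v1,-v2],o2-o1,rcond=None)[0]
    A=o1+k[0]*v1;B=o2+k[1]*v2;return (A+B)/2,np.linalg.norm(A-B)
def snap(c,n):
    im=env.read_camera(c)[:,:,::-1].copy();cv2.imwrite(f"pics/{n}.png",im);return im
def blobs(im,lo,hi,amin=30):
    m=cv2.inRange(cv2.cvtColor(im,cv2.COLOR_BGR2HSV),lo,hi)
    n,l,s,c=cv2.connectedComponentsWithStats(m)
    return [(s[i].tolist(),c[i].round(1).tolist()) for i in range(1,n) if s[i][4]>=amin]
E
python3 - <<'E'
from h import *
print(env.get_obs())
for c in("scene","top"):
    im=snap(c,c+"0");p=env.camera_params(c);print(c,p)
    for n,lo,hi in(("blue",(100,120,50),(130,255,255)),("green",(45,100,60),(85,255,255)),("orange",(8,150,120),(20,255,255)),("red",(0,150,80),(6,255,255))):
        print(n,blobs(im,lo,hi))
E
```

```text
{'time_s': 0.0, 'qpos': array([68.30282732, 18.43823964, -4.01546057, 83.17413546,  1.2947549 ,
       78.54171548, -3.25857104]), 'joint_velocities': array([-0.08335711,  0.00734855, -0.00113308,  0.01296085,  0.02144929,
        0.07066282, -0.01606406]), 'effort': array([ 4.97548408e-04, -4.91287100e+01, -4.03993120e-01, -3.12518513e+01,
       -6.43322314e-02,  4.38447192e-02,  1.80346033e-04]), 'tool_pos': array([ 0.24853836, -0.60000741,  0.22147752]), 'tool_rot': array([ 1.79994432e+02,  1.08860934e-01, -6.74917873e+01]), 'force': array([0.24663549, 0.04612906, 0.28770888]), 'wrist_torque': array([ 1.65624164e-02,  4.22842440e-03, -7.74716623e-05]), 'grip_width': 0.08735601982179934}
scene {'fx': 497.76503717632653, 'fy': 497.76503717632653, 'cx': 305.5327506628652, 'cy': 194.0218630035411, 'k1': -0.0417703423853169, 'R': array([[ 0.87899607,  0.47649112, -0.01794783],
       [ 0.2488556 , -0.49052748, -0.83513692],
       [-0.40673923,  0.72961565, -0.54974921]]), 't': array([-0.4576652 , -0.01725685,  1.66191751])}
blue [([129, 0, 45, 42, 1499], [151.2, 18.1]), ([62, 73, 67,
[... 260 characters left out ...]
 13, 106], [371.8, 148.8])]
orange [([332, 224, 11, 6, 35], [336.7, 226.5])]
red [([262, 179, 20, 26, 261], [272.0, 191.2])]
top {'fx': 466.35449259545993, 'fy': 466.35449259545993, 'cx': 314.17594110437733, 'cy': 200.3393112041824, 'k1': -0.11451992291287354, 'R': array([[-0.00452318, -0.99996395,  0.00718586],
       [-0.98887741,  0.0034045 , -0.14869391],
       [ 0.14866409, -0.00777851, -0.98885716]]), 't': array([-0.00368436,  0.55181859,  1.63806215])}
blue [([445, 105, 62, 32, 1293], [475.1, 120.8]), ([381, 181, 4, 10, 31], [382.6, 185.3])]
green [([203, 180, 19, 11, 48], [215.2, 183.9])]
orange [([312, 232, 7, 7, 40], [314.7, 234.9])]
red [([251, 251, 44, 32, 417], [273.0, 266.5])]
```

View pics/scene0.png

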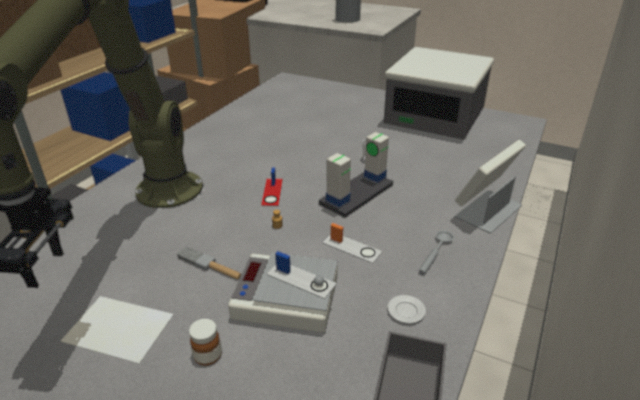

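View pics/top0.png

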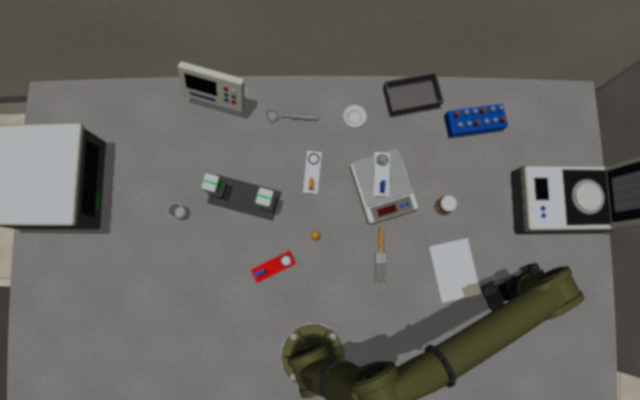

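The ball tray, with its blue grip and the ball, is on the balance at scene (283,262) and top (382,185). There are two lookalikes: the red tray with a blue grip at scene (272,190) / top (262,271), which the text excludes, and the orange-grip empty tray at scene (337,233) / top (313,172). The gauge heads are at top (212,185) and (266,198). I'll confirm these in an enlarged crop.

```bash
python3 - <<'E'
from h import *
t=cv2.imread("pics/top0.png");s=cv2.imread("pics/scene0.png")
c=lambda im,x,y:cv2.resize(im[y:y+75,x:x+100],(400,300),interpolation=cv2.INTER_CUBIC)
o=np.vstack([np.hstack([c(t,335,145),c(s,235,240)]),np.hstack([c(t,190,165),c(s,310,130)])])
cv2.imwrite("pics/crop1.png",o)
for n,im,x,y in(("t",t,335,145),("s",s,235,240)):
    for b in blobs(im[y:y+75,x:x+100],(105,100,40),(130,255,255),8): print(n,b[0],b[1][0]+x,b[1][1]+y)
for b in blobs(t[165:240,190:290],(40,50,60),(85,255,255),8): print("gt",b[0],b[1][0]+190,b[1][1]+165)
for b in blobs(s[130:205,310:410],(40,50,60),(85,255,255),8): print("gs",b[0],b[1][0]+310,b[1][1]+130)
E
```

```text
t [46, 36, 4, 10, 36] 382.6 185.5
t [71, 57, 3, 4, 10] 407.0 203.8
t [65, 59, 4, 4, 10] 401.3 205.3
s [41, 12, 13, 21, 213] 282.4 261.7
s [8, 45, 5, 4, 17] 245.1 286.4
s [5, 51, 5, 5, 18] 242.1 292.9
gt [12, 14, 21, 12, 85] 214.2 183.4
gt [66, 28, 17, 7, 49] 263.7 196.2
gs [63, 3, 10, 7, 25] 377.4 135.9
gs [56, 12, 12, 14, 131] 371.6 148.7
gs [70, 17, 7, 5, 16] 383.1 149.1
gs [23, 24, 12, 8, 31] 338.4 157.8
gs [31, 38, 10, 7, 25] 345.6 171.4
```

View pics/crop1.png

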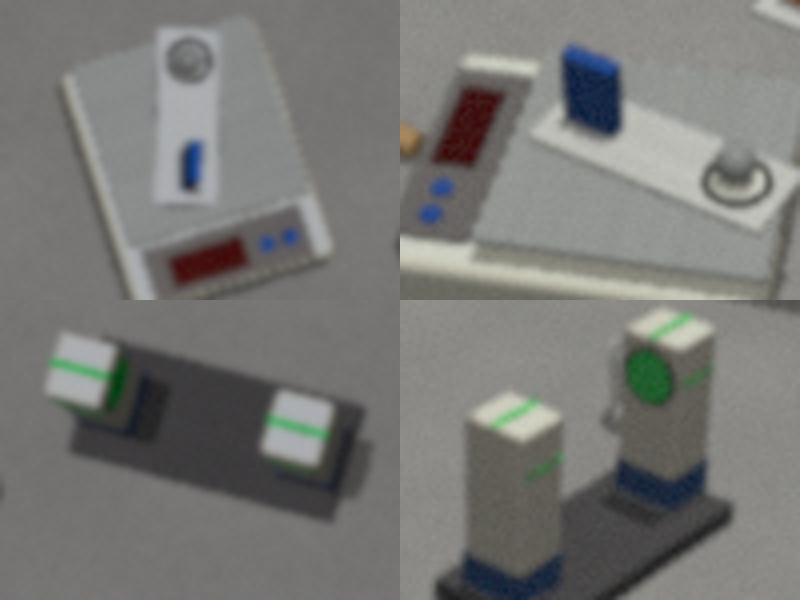

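The crop confirms the tray meant: a blue grip on an aluminium plate with the ball in its ring, on the balance pan. The red one is not it. It also shows both gauge heads with their green lines. Next I'll measure from both views.

```bash
python3 - <<'E'
from h import *
np.set_printoptions(precision=4,suppress=True)
f=lambda x,y,X,Y:np.array([x/4+X-.375,y/4+Y-.375])
T=lambda x,y:f(x,y,335,145);S=lambda x,y:f(x-400,y,235,240)
GT=lambda x,y:f(x,y-300,190,165);GS=lambda x,y:f(x-400,y-300,310,130)
C=np.array([plane("top",T(*p),.079)for p in((157,28),(220,30),(217,205),(153,202))])
print("tray corners",C[:,:2],"c",C.mean(0),"yaw",np.degrees(np.arctan2(*( (C[0]+C[1]-C[2]-C[3])[[1,0]]))))
print("ball",tri("top",T(189,60),"scene",S(737,158)),plane("top",T(189,60),.0915),plane("scene",S(737,158),.0915))
print("ring",plane("top",T(189,61),.0825),plane("scene",S(737,181),.0825))
print("grip top",tri("top",T(195,165),"scene",S(592,54)),plane("top",T(195,165),.131),plane("scene",S(592,54),.131))
print("tray corners scene",[plane("scene",S(*p),.079)[:2] for p in((531,133),(761,228))])
L=tri("top",GT(82,370),"scene",GS(672,330));R=tri("top",GT(299.5,427.5),"scene",GS(515,418))
print(L,R)
a,b=plane("top",GT(82,370),.175),plane("top",GT(299.5,427.5),.175);print(a,b,(a+b)/2,np.degrees(np.arctan2(*(a-b)[[1,0]])))
a,b=plane("scene",GS(672,330),.175),plane("scene",GS(515,418),.175);print(a,b,(a+b)/2,np.degrees(np.arctan2(*(a-b)[[1,0]])))
w=np.array([plane("top",GT(*p),.02)for p in((108,338),(366,408),(333,521),(70,452))]);print("bed",w,w.mean(0))
print("weight",plane("top",(315,236),.03),"cup",plane("top",(178,211),.035),"emptygrip",plane("top",(311,184),.05),"pocket",plane("top",(313.5,158.5),.005))
E
```

```text
tray corners [[ 0.7222 -0.2207]
 [ 0.7204 -0.2776]
 [ 0.5612 -0.27  ]
 [ 0.5641 -0.2132]] c [ 0.642  -0.2454  0.079 ] yaw -2.729257475246063
ball (array([ 0.69  , -0.246 ,  0.0935]), np.float64(0.0017874128412142811)) [ 0.6898 -0.2468  0.0915] [ 0.6898 -0.2435  0.0915]
ring [ 0.691  -0.2482  0.0825] [ 0.6941 -0.2521  0.0825]
grip top (array([ 0.5901, -0.2419,  0.1298]), np.float64(0.0050784191397054345)) [ 0.5877 -0.2431  0.131 ] [ 0.5928 -0.2415  0.131 ]
tray corners scene [array([ 0.5641, -0.2692]), array([ 0.7218, -0.2764])]
(array([0.5964, 0.3445, 0.1705]), np.float64(0.0022153225414681824)) (array([0.5463, 0.1606, 0.1705]), np.float64(0.0011057044192739464))
[0.5945 0.343  0.175 ] [0.5451 0.1599 0.175 ] [0.5698 0.2514 0.175 ] 74.90903195778904
[0.6001 0.3372 0.175 ] [0.55   0.1538 0.175 ] [0.5751 0.2455 0.175 ] 74.71452907847299
bed [[0.6541 0.3537 0.02  ]
 [0.5876 0.1147 0.02  ]
 [0.4839 0.144  0.02  ]
 [0.5479 0.3859 0.02  ]] [0.5684 0.2496 0.02  ]
weight [ 0.4241 -0.0083  0.03  ] cup [0.5153 0.4887 0.035 ] emptygrip [0.61   0.0054 0.05  ] pocket [ 0.7152 -0.0044  0.005 ]
```

Both views agree to a few millimetres. The tray is at (0.642,-0.245) with yaw about -2.7°, and its grip is at (0.592,-0.243). The gauge centre is at (0.571,0.249) with x heading about -15°. I'll turn the tool to yaw -92.7° and approach.

{"op": "carry_out", "data": {"plan": [{"grip":0,"dp":[0,0,0],"rotation":[0,0,6.3]},{"grip":0,"dp":[0,0,0],"rotation":[0,0,6.3]},{"grip":0,"dp":[0,0,0],"rotation":[0,0,6.3]},{"grip":0,"dp":[0,0,0],"rotation":[0,0,6.3]},{"grip":0,"dp":[-0.026,-0.023,0],"rotation":[0,0,0]},{"grip":0,"dp":[-0.026,-0.023,0],"rotation":[0,0,0]},{"grip":0,"dp":[-0.026,-0.023,0],"rotation":[0,0,0]},{"grip":0,"dp":[-0.026,-0.023,0],"rotation":[0,0,0]}], "force": 25}}

```text
time_s: 0.77
tool_pos: [0.3384, -0.5058, 0.2151]
tool_rot: [179.3, 0.3, -95.2]
force: [-0.0, 0.2, 0.2]
grip_width: 0.0867
```

{"op": "carry_out", "data": {"plan": [{"grip":0,"dp":[-0.026,-0.023,0],"rotation":[0,0,0]},{"grip":0,"dp":[-0.026,-0.023,0],"rotation":[0,0,0]},{"grip":0,"dp":[-0.026,-0.023,0],"rotation":[0,0,0]},{"grip":0,"dp":[-0.026,-0.023,0],"rotation":[0,0,0]},{"grip":0,"dp":[-0.026,-0.023,0],"rotation":[0,0,0]},{"grip":0,"dp":[-0.026,-0.023,0],"rotation":[0,0,0]},{"grip":0,"dp":[-0.026,-0.023,0],"rotation":[0,0,0]},{"grip":0,"dp":[0,0,0],"rotation":[0,0,0]}]}}

```text
time_s: 1.43
tool_pos: [0.526, -0.3203, 0.2102]
tool_rot: [179.2, 0.8, -94.7]
force: [0.3, 1.7, -0.7]
grip_width: 0.0873
```

```bash
cat >> h.py <<'E'
from scipy.spatial.transform import Rotation as Ro
def goto(x,y,z,yaw):
    o=env.get_obs();R=Ro.from_euler("xyz",o["tool_rot"],degrees=True)
    print("at",o["tool_pos"].round(4),o["tool_rot"].round(2),"F",o["force"].round(2),"w",round(o["grip_width"],4),"t",round(o["time_s"],2),"q",o["qpos"].round(1))
    G=Ro.from_euler("xyz",[180,0,yaw],degrees=True)
    print("dp",R.inv().apply(np.array([x,y,z])-o["tool_pos"]).round(4),"rot",(R.inv()*G).as_rotvec(degrees=True).round(2))
E
python3 -c "
from h import *
goto(.592,-.243,.2,-92.7)"
```

```text
at [ 0.526  -0.3203  0.2102] [179.21   0.75 -94.66] F [ 0.35  1.74 -0.67] w 0.0873 t 1.43 q [ 40.1  16.  -13.4  88.    3.4  77.5 -68.3]
dp [-0.0822 -0.0596  0.0105] rot [ 0.78  0.77 -1.95]
```

{"op": "carry_out", "data": {"plan": [{"grip":0,"dp":[-0.021,-0.015,0.002],"rotation":[0.4,0.4,-1]},{"grip":0,"dp":[-0.021,-0.015,0.002],"rotation":[0.4,0.4,-1]},{"grip":0,"dp":[-0.021,-0.015,0.002],"rotation":[0,0,0]},{"grip":0,"dp":[-0.017,-0.012,0.002],"rotation":[0,0,0]},{"grip":0,"dp":[0,0,0],"rotation":[0,0,0]},{"grip":0,"dp":[0,0,0],"rotation":[0,0,0]}]}}

```text
time_s: 1.93
tool_pos: [0.5896, -0.2375, 0.198]
tool_rot: [179.7, 0.1, -92.3]
force: [0.0, -0.2, 0.5]
grip_width: 0.0871
```

```bash
python3 - <<'E'
from h import *
goto(.592,-.243,.2,-92.7)
t=snap("top","top1");s=snap("scene","scene1")
c=lambda im,x,y:cv2.resize(im[y:y+100,x:x+100],(400,400),interpolation=cv2.INTER_CUBIC)
cv2.imwrite("pics/crop2.png",np.hstack([c(t,335,130),c(s,235,200)]))
E
```

```text
at [ 0.5896 -0.2375  0.198 ] [ 1.7973e+02  8.0000e-02 -9.2250e+01] F [ 0.03 -0.2   0.49] w 0.0871 t 1.93 q [ 32.8  18.4 -16.6  86.6   5.3  76.1 -76.5]
dp [ 0.0054 -0.0026 -0.002 ] rot [0.27 0.07 0.45]
```

View pics/crop2.png

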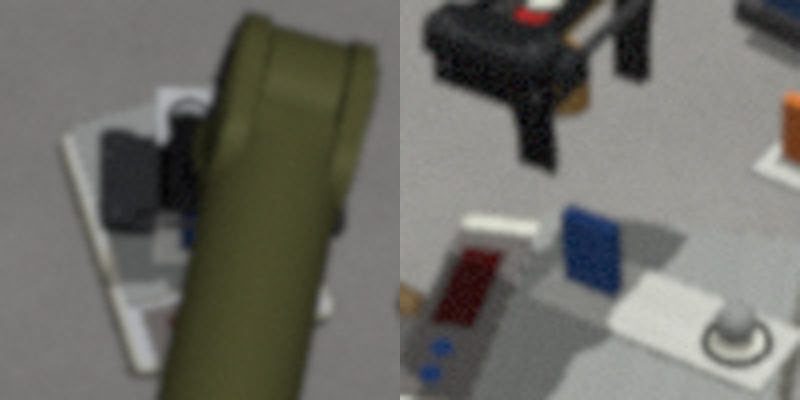

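The scene view shows the fingertips at crop (540,165) and (630,80), on either side of the blue grip at (590,250) and above it. The ball is untouched in its ring. I'll descend.

{"op": "carry_out", "data": {"plan": [{"grip":0,"dp":[0.005,-0.002,0.012],"rotation":[0.2,0,0.4]},{"grip":0,"dp":[0,0,0.018],"rotation":[0,0,0]},{"grip":0,"dp":[0,0,0.018],"rotation":[0,0,0]},{"grip":0,"dp":[0,0,0.018],"rotation":[0,0,0]},{"grip":0,"dp":[0,0,0.015],"rotation":[0,0,0]},{"grip":0,"dp":[0,0,0.01],"rotation":[0,0,0]},{"grip":0,"dp":[0,0,0],"rotation":[0,0,0]}]}}

```text
time_s: 2.62
tool_pos: [0.5852, -0.2584, 0.1005]
tool_rot: [180.0, -0.3, -93.9]
force: [-0.7, 0.7, -0.5]
grip_width: 0.0871
```

```bash
python3 -c "
from h import *
goto(.592,-.243,.094,-92.7)"
```

```text
at [ 0.5852 -0.2584  0.1005] [179.96  -0.34 -93.86] F [-0.67  0.65 -0.53] w 0.0871 t 2.62 q [ 33.5  22.6 -15.4  92.6   6.8  65.7 -77.4]
dp [-0.0158 -0.0058  0.0064] rot [ 0.04 -0.34 -1.16]
```

{"op": "carry_out", "data": {"plan": [{"grip":0,"dp":[-0.008,-0.003,0.003],"rotation":[0,-0.2,-0.6]},{"grip":0,"dp":[-0.008,-0.003,0.003],"rotation":[0,-0.1,-0.5]},{"grip":0,"dp":[0,0,0],"rotation":[0,0,0]},{"grip":0,"dp":[0,0,0],"rotation":[0,0,0]}]}}

```text
time_s: 2.95
tool_pos: [0.5923, -0.2443, 0.0946]
tool_rot: [-180.0, -0.1, -92.9]
force: [1.0, 0.7, -0.5]
grip_width: 0.0868
```

```bash
python3 -c "
from h import *
goto(.592,-.243,.094,-92.7)"
```

```text
at [ 0.5923 -0.2443  0.0946] [-1.7999e+02 -7.0000e-02 -9.2890e+01] F [ 0.98  0.73 -0.55] w 0.0868 t 2.95 q [ 32.7  23.1 -15.9  92.7   6.9  65.1 -77.8]
dp [-0.0013  0.0003  0.0006] rot [-0.01 -0.07 -0.19]
```

{"op": "carry_out", "data": {"plan": [{"grip":0.3,"dp":[-0.001,0,0],"rotation":[0,0,0]},{"grip":0.5,"dp":[0,0,0],"rotation":[0,0,0]},{"grip":0.65,"dp":[0,0,0],"rotation":[0,0,0]},{"grip":0.75,"dp":[0,0,0],"rotation":[0,0,0]},{"grip":0.8,"dp":[0,0,0],"rotation":[0,0,0]},{"grip":0.83,"dp":[0,0,0],"rotation":[0,0,0]},{"grip":0.85,"dp":[0,0,0],"rotation":[0,0,0]},{"grip":0.87,"dp":[0,0,0],"rotation":[0,0,0]}], "force": 8}}

```text
time_s: 3.62
tool_pos: [0.5947, -0.2431, 0.0981]
tool_rot: [-179.7, -0.2, -92.8]
force: [-0.3, 0.5, 0.8]
grip_width: 0.0414
```

{"op": "carry_out", "data": {"plan": [{"grip":0.9,"dp":[0,0,0],"rotation":[0,0,0]},{"grip":0.95,"dp":[0,0,0],"rotation":[0,0,0]},{"grip":1,"dp":[0,0,0],"rotation":[0,0,0]},{"grip":1,"dp":[0,0,0],"rotation":[0,0,0]},{"grip":1,"dp":[0,0,0],"rotation":[0,0,0]}], "force": 25}}

```text
time_s: 4.03
tool_pos: [0.5945, -0.2434, 0.0979]
tool_rot: [-179.7, -0.2, -92.8]
force: [-0.4, -0.5, 0.7]
grip_width: 0.0121
```

{"op": "carry_out", "data": {"plan": [{"grip":1,"dp":[0,0,0],"rotation":[0,0,0]},{"grip":1,"dp":[0,0,0],"rotation":[0,0,0]}], "force": 50}}

```text
time_s: 4.2
tool_pos: [0.5945, -0.2435, 0.0979]
tool_rot: [-179.7, -0.2, -92.8]
force: [0.0, 1.0, -1.1]
grip_width: 0.0115
```

```bash
python3 -c "
from h import *
goto(.592,-.243,.11,-92.7)"
```

```text
at [ 0.5945 -0.2435  0.0979] [-179.69   -0.19  -92.84] F [ 0.01  1.04 -1.12] w 0.0115 t 4.2 q [ 32.6  22.9 -16.   92.6   6.9  65.2 -77.9]
dp [-0.0003  0.0025 -0.0121] rot [-0.31 -0.19 -0.14]
```

Gripped: opening 11.5 mm. I'll lift slowly.

{"op": "carry_out", "data": {"plan": [{"grip":1,"dp":[0,0,-0.003],"rotation":[0,0,0]},{"grip":1,"dp":[0,0,-0.005],"rotation":[0,0,0]},{"grip":1,"dp":[0,0,-0.007],"rotation":[0,0,0]},{"grip":1,"dp":[0,0,-0.008],"rotation":[0,0,0]},{"grip":1,"dp":[0,0,-0.005],"rotation":[0,0,0]},{"grip":1,"dp":[0,0,-0.003],"rotation":[0,0,0]},{"grip":1,"dp":[0,0,0],"rotation":[0,0,0]},{"grip":1,"dp":[0,0,0],"rotation":[0,0,0]}]}}

```text
time_s: 4.87
tool_pos: [0.5929, -0.2427, 0.1308]
tool_rot: [-179.9, -0.1, -92.8]
force: [0.0, 0.7, -3.5]
grip_width: 0.0115
```

```bash
python3 - <<'E'
from h import *
goto(.592,-.243,.23,-92.7)
s=snap("scene","scene2")
cv2.imwrite("pics/crop3.png",cv2.resize(s[190:310,220:360],(700,600),interpolation=cv2.INTER_CUBIC))
E
```

```text
at [ 0.5929 -0.2427  0.1308] [-1.799e+02 -1.300e-01 -9.282e+01] F [ 0.04  0.69 -3.53] w 0.0115 t 4.87 q [ 32.7  21.2 -16.1  90.8   6.3  68.7 -77.5]
dp [ 0.0005  0.0007 -0.0992] rot [-0.1  -0.13 -0.12]
```

View pics/crop3.png

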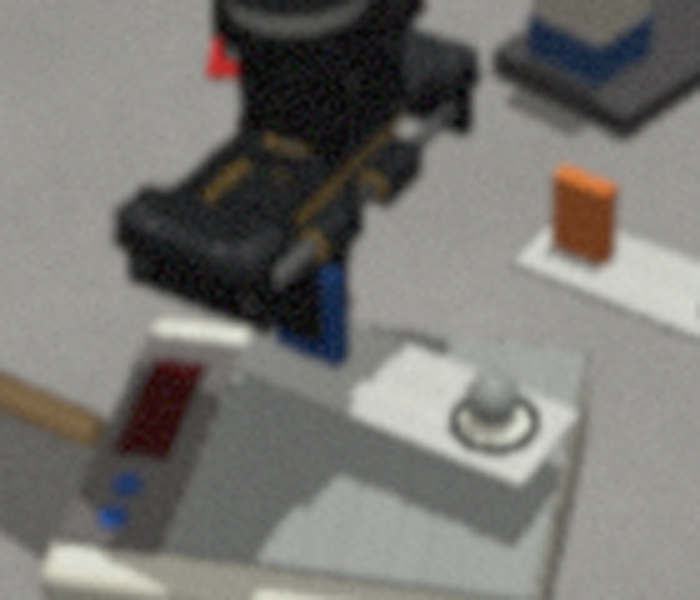

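It is clear of the balance: the shadow is detached, the plate level, and the ball at crop (492,400) sits in its ring. I'll raise it and carry it.

{"op": "carry_out", "data": {"plan": [{"grip":1,"dp":[0,0,-0.004],"rotation":[0,0,0]},{"grip":1,"dp":[0,0,-0.008],"rotation":[0,0,0]},{"grip":1,"dp":[0,0,-0.012],"rotation":[0,0,0]},{"grip":1,"dp":[0,0,-0.014],"rotation":[0,0,0]},{"grip":1,"dp":[0,0,-0.014],"rotation":[0,0,0]},{"grip":1,"dp":[0,0,-0.014],"rotation":[0,0,0]},{"grip":1,"dp":[-0.002,0,-0.014],"rotation":[0,0,0]},{"grip":1,"dp":[-0.004,0,-0.012],"rotation":[0,0,0]}]}}

```text
time_s: 5.58
tool_pos: [0.5907, -0.2368, 0.2276]
tool_rot: [179.7, -0.0, -92.9]
force: [1.1, -1.1, -1.9]
grip_width: 0.0118
```

{"op": "carry_out", "data": {"plan": [{"grip":1,"dp":[-0.007,0.001,-0.009],"rotation":[0,0,0]},{"grip":1,"dp":[-0.01,0.002,-0.006],"rotation":[0,0,0]},{"grip":1,"dp":[-0.012,0.003,-0.003],"rotation":[0,0,0]},{"grip":1,"dp":[-0.014,0.004,0],"rotation":[0,0,0]},{"grip":1,"dp":[-0.014,0.004,0],"rotation":[0,0,0.5]},{"grip":1,"dp":[-0.014,0.004,0],"rotation":[0,0,0.5]},{"grip":1,"dp":[-0.014,0.004,0],"rotation":[0,0,0.5]},{"grip":1,"dp":[-0.014,0.004,0],"rotation":[0,0,0.5]}]}}

```text
time_s: 6.25
tool_pos: [0.5685, -0.1256, 0.2497]
tool_rot: [179.9, -0.1, -94.9]
force: [-0.1, -0.8, -2.2]
grip_width: 0.0118
```

```bash
python3 -c "
from h import *
goto(.477,.2746,.245,-105.2)"
```

```text
at [ 0.5685 -0.1256  0.2497] [ 1.7987e+02 -6.0000e-02 -9.4910e+01] F [-0.05 -0.82 -2.2 ] w 0.0118 t 6.25 q [ 27.3  10.6 -20.   90.2   3.7  80.  -88. ]
dp [-0.3909  0.1253  0.0046] rot [ 0.12 -0.07 10.29]
```

{"op": "carry_out", "data": {"plan": [{"grip":1,"dp":[-0.014,0.005,0],"rotation":[0,0,0.5]},{"grip":1,"dp":[-0.014,0.005,0],"rotation":[0,0,0.5]},{"grip":1,"dp":[-0.014,0.005,0],"rotation":[0,0,0.5]},{"grip":1,"dp":[-0.014,0.005,0],"rotation":[0,0,0.5]},{"grip":1,"dp":[-0.014,0.005,0],"rotation":[0,0,0.5]},{"grip":1,"dp":[-0.014,0.005,0],"rotation":[0,0,0.5]},{"grip":1,"dp":[-0.014,0.004,0],"rotation":[0,0,0.5]},{"grip":1,"dp":[-0.014,0.004,0],"rotation":[0,0,0.5]}]}}

```text
time_s: 6.92
tool_pos: [0.5314, 0.0109, 0.2431]
tool_rot: [179.1, -0.0, -98.3]
force: [-0.3, 0.1, -2.3]
grip_width: 0.0115
```

{"op": "carry_out", "data": {"plan": [{"grip":1,"dp":[-0.014,0.004,0],"rotation":[0,0,0.5]},{"grip":1,"dp":[-0.014,0.004,0],"rotation":[0,0,0.5]},{"grip":1,"dp":[-0.014,0.003,0],"rotation":[0,0,0.5]},{"grip":1,"dp":[-0.014,0.003,0],"rotation":[0,0,0.5]},{"grip":1,"dp":[-0.014,0.003,0],"rotation":[0,0,0.5]},{"grip":1,"dp":[-0.014,0.003,0],"rotation":[0,0,0.5]},{"grip":1,"dp":[-0.014,0.003,0],"rotation":[0,0,0.5]},{"grip":1,"dp":[-0.014,0.003,0],"rotation":[0,0,0.5]}]}}

```text
time_s: 7.58
tool_pos: [0.5103, 0.1435, 0.2369]
tool_rot: [178.4, -0.4, -101.7]
force: [0.2, 0.6, -3.0]
grip_width: 0.0115
```

```bash
python3 -c "
from h import *
goto(.477,.2746,.245,-105.2)"
```

```text
at [0.5103 0.1435 0.2369] [ 178.37   -0.4  -101.72] F [ 0.18  0.55 -3.02] w 0.0115 t 7.58 q [  11.2    6.5  -31.7   96.6    2.9   79.4 -122.6]
dp [-0.1215  0.0595 -0.0073] rot [ 1.62 -0.45  3.48]
```

{"op": "carry_out", "data": {"plan": [{"grip":1,"dp":[-0.014,0.006,-0.001],"rotation":[0.2,0,0.4]},{"grip":1,"dp":[-0.014,0.006,-0.001],"rotation":[0.2,0,0.4]},{"grip":1,"dp":[-0.014,0.006,-0.001],"rotation":[0.2,-0.1,0.4]},{"grip":1,"dp":[-0.014,0.006,-0.001],"rotation":[0.3,-0.1,0.4]},{"grip":1,"dp":[-0.014,0.006,-0.001],"rotation":[0.3,-0.1,0.4]},{"grip":1,"dp":[-0.011,0.005,-0.001],"rotation":[0.3,-0.1,0.4]},{"grip":1,"dp":[-0.008,0.004,-0.001],"rotation":[0.3,0,0.3]},{"grip":1,"dp":[-0.005,0.003,0],"rotation":[0.2,0,0.2]}]}}

```text
time_s: 8.25
tool_pos: [0.4727, 0.2609, 0.2375]
tool_rot: [179.8, -0.4, -103.8]
force: [0.2, 0.1, -1.8]
grip_width: 0.0113
```

```bash
python3 -c "
from h import *
goto(.477,.2746,.245,-105.2)"
```

```text
at [0.4727 0.2609 0.2375] [ 179.81   -0.37 -103.8 ] F [ 0.17  0.13 -1.82] w 0.0113 t 8.25 q [   2.6    7.3  -37.2   96.2    4.6   78.4 -139.1]
dp [-0.0143 -0.0009 -0.0076] rot [ 0.18 -0.37  1.4 ]
```

{"op": "carry_out", "data": {"plan": [{"grip":1,"dp":[-0.005,0,0],"rotation":[0,-0.1,0.3]},{"grip":1,"dp":[-0.004,0,0],"rotation":[0.1,-0.1,0.3]},{"grip":1,"dp":[-0.003,0,0],"rotation":[0.1,-0.1,0.3]},{"grip":1,"dp":[0,0,0],"rotation":[0,0,0]},{"grip":1,"dp":[0,0,0],"rotation":[0,0,0]},{"grip":1,"dp":[0,0,0],"rotation":[0,0,0]}]}}

```text
time_s: 8.75
tool_pos: [0.472, 0.275, 0.2356]
tool_rot: [179.9, -0.2, -104.6]
force: [-0.5, 0.4, -3.0]
grip_width: 0.0116
```

```bash
python3 - <<'E'
from h import *
goto(.477,.2746,.1465,-105.2)
t=snap("top","top3");s=snap("scene","scene3")
c=lambda im,x,y:cv2.resize(im[y:y+100,x:x+100],(400,400),interpolation=cv2.INTER_CUBIC)
cv2.imwrite("pics/crop4.png",np.hstack([c(t,190,140),c(s,310,90)]))
E
```

```text
at [0.472  0.275  0.2356] [ 179.9    -0.21 -104.56] F [-0.46  0.41 -3.  ] w 0.0116 t 8.75 q [   1.4    8.2  -37.6   95.6    5.1   78.1 -141.6]
dp [-0.0012 -0.0051  0.0891] rot [ 0.1  -0.21  0.64]
```

View pics/crop4.png

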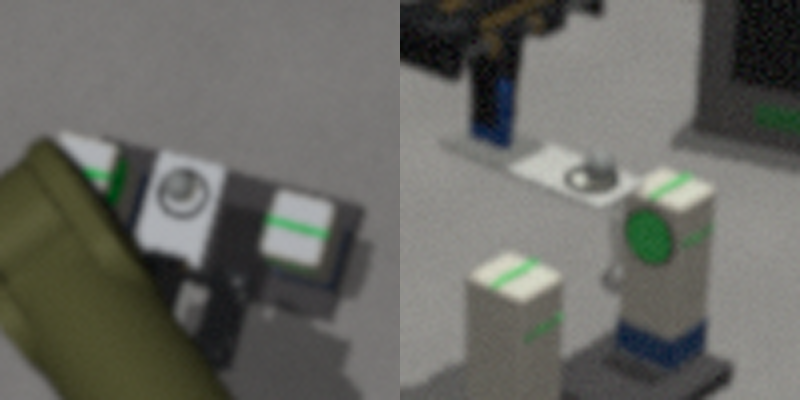

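The tray hangs level above the gauge. The ball is at top-crop (180,186) and scene-crop (600,166), inside its ring. I'll triangulate it.

```bash
python3 - <<'E'
from h import *
np.set_printoptions(precision=4,suppress=True)
f=lambda x,y,X,Y:np.array([x/4+X-.375,y/4+Y-.375])
T=lambda x,y:f(x,y,190,140);S=lambda x,y:f(x-400,y,310,90)
p,e=tri("top",T(180,186),"scene",S(600,166));r,e2=tri("top",T(182,192),"scene",S(592,178))
g=np.array([.571,.249,0]);h=np.radians(-15.2);G=np.array([[np.cos(h),np.sin(h),0],[-np.sin(h),np.cos(h),0],[0,0,1]])
for n,a in(("ball",p),("ring",r),("balltop",plane("top",T(180,186),.229)),("ringtop",plane("top",T(182,192),.220)),("ballscene",plane("scene",S(600,166),.229)),("ringscene",plane("scene",S(592,178),.220))): print(n,a,"gauge",G@(a-g))
print(e,e2,"predicted pocket z",.2356-.0229+.0165)
c=[plane("top",T(*q),.2167) for q in((160,150),(226,160))];print("tray front edge mid",G@((c[0]+c[1])/2-g))
E
```

```text
ball [0.5719 0.252  0.2269] gauge [0.0001 0.0031 0.2269]
ring [0.5676 0.2513 0.2167] gauge [-0.0039  0.0013  0.2167]
balltop [0.5707 0.2512 0.229 ] gauge [-0.0009  0.002   0.229 ]
ringtop [0.5674 0.251  0.22  ] gauge [-0.004   0.0009  0.22  ]
ballscene [0.5741 0.249  0.229 ] gauge [0.003  0.0008 0.229 ]
ringscene [0.5698 0.2447 0.22  ] gauge [-0.     -0.0045  0.22  ]
0.001846697956113373 0.0008859563623958217 predicted pocket z 0.22920000000000001
tray front edge mid [0.028  0.0016 0.2167]
```

The ball is within about 3 mm of the beam axis sideways. I'll lower it in checked stages.

{"op": "carry_out", "data": {"plan": [{"grip":1,"dp":[0,-0.001,0.003],"rotation":[0,-0.1,0.1]},{"grip":1,"dp":[0,-0.001,0.006],"rotation":[0,-0.1,0.1]},{"grip":1,"dp":[0,-0.001,0.008],"rotation":[0,0,0.1]},{"grip":1,"dp":[0,0,0.008],"rotation":[0,0,0.1]},{"grip":1,"dp":[0,0,0.008],"rotation":[0,0,0]},{"grip":1,"dp":[0,0,0.006],"rotation":[0,0,0]},{"grip":1,"dp":[0,0,0.004],"rotation":[0,0,0]},{"grip":1,"dp":[0,0,0],"rotation":[0,0,0]}]}}

```text
time_s: 9.52
tool_pos: [0.4755, 0.2717, 0.1865]
tool_rot: [179.8, -0.1, -105.2]
force: [-0.6, -0.3, -2.0]
grip_width: 0.0119
```

```bash
python3 -c "
from h import *
goto(.475,.2746,.148,-105)"
```

```text
at [0.4755 0.2717 0.1865] [ 1.7981e+02 -1.0000e-01 -1.0520e+02] F [-0.55 -0.26 -1.99] w 0.0119 t 9.52 q [   1.3   10.2  -37.3   99.4    6.3   72.8 -142.7]
dp [-0.0028  0.0011  0.0385] rot [ 0.19 -0.1  -0.2 ]
```

{"op": "carry_out", "data": {"plan": [{"grip":1,"dp":[-0.001,0,0.003],"rotation":[0.1,0,0]},{"grip":1,"dp":[-0.001,0,0.006],"rotation":[0.1,0,0]},{"grip":1,"dp":[-0.001,0,0.007],"rotation":[0,0,0]},{"grip":1,"dp":[-0.001,0,0.007],"rotation":[0,0,0]},{"grip":1,"dp":[0,0,0.006],"rotation":[0,0,0]},{"grip":1,"dp":[0,0,0.003],"rotation":[0,0,0]},{"grip":1,"dp":[0,0,0],"rotation":[0,0,0]},{"grip":1,"dp":[0,0,0],"rotation":[0,0,0]}]}}

```text
time_s: 10.18
tool_pos: [0.4764, 0.2765, 0.1509]
tool_rot: [-180.0, -0.1, -105.2]
force: [-0.8, 0.2, -2.6]
grip_width: 0.0118
```

```bash
python3 - <<'E'
from h import *
goto(.476,.2746,.148,-105)
t=snap("top","top4");s=snap("scene","scene4")
c=lambda im,x,y:cv2.resize(im[y:y+100,x:x+100],(400,400),interpolation=cv2.INTER_CUBIC)
cv2.imwrite("pics/crop5.png",np.hstack([c(t,190,140),c(s,310,90)]))
E
```

```text
at [0.4764 0.2765 0.1509] [-1.7998e+02 -8.0000e-02 -1.0515e+02] F [-0.8   0.22 -2.61] w 0.0118 t 10.18 q [   0.4   12.2  -37.3  101.6    8.    68.8 -144.3]
dp [ 0.0019 -0.0001  0.0029] rot [-0.02 -0.08 -0.15]
```

View pics/crop5.png

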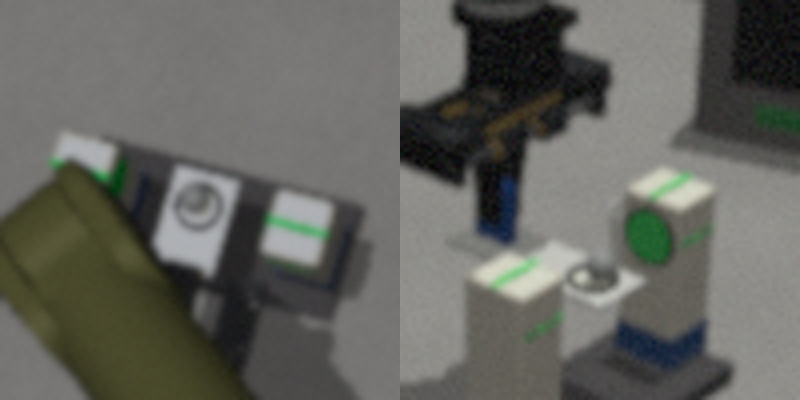

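The ball is at top-crop (196,202) and scene-crop (602,265), between the heads and in its ring. I'll check it numerically.

```bash
python3 - <<'E'
from h import *
np.set_printoptions(precision=4,suppress=True)
f=lambda x,y,X,Y:np.array([x/4+X-.375,y/4+Y-.375])
T=lambda x,y:f(x,y,190,140);S=lambda x,y:f(x-400,y,310,90)
g=np.array([.571,.249,0]);h=np.radians(-15.2);G=np.array([[np.cos(h),np.sin(h),0],[-np.sin(h),np.cos(h),0],[0,0,1]])
for n,a,b,z in(("ball",(196,202),(602,265),.1445),("ring",(198,207),(592,278),.1355)):
    p,e=tri("top",T(*a),"scene",S(*b));print(n,p,e,"gauge",G@(p-g),G@(plane("top",T(*a),z)-g),G@(plane("scene",S(*b),z)-g))
c=[plane("top",T(*q),.132) for q in((174,164),(241,182))];print("front",G@((c[0]+c[1])/2-g))
o=env.get_obs();tp=o["tool_pos"];print("pocket by arm",G@(tp+.0975*np.array([np.cos(h),np.sin(h),0])-g))
# window centre height in scene: head inner face at gauge y=+70
w=G.T@np.array([0,.07,0])+g;o,v=ray("scene",S(650,236));n=G.T@np.array([0,1.,0]);k=n@(w-o)/(n@v);print("window",G@(o+k*v-g))
E
```

```text
ball [0.575  0.253  0.1423] 0.005398376379137896 gauge [0.0028 0.0049 0.1423] [0.0006 0.0025 0.1445] [0.0065 0.0044 0.1445]
ring [0.5704 0.2517 0.1309] 0.0003462394391127425 gauge [-0.0013  0.0024  0.1309] [-0.002   0.0014  0.1355] [ 0.0037 -0.0039  0.1355]
front [0.0289 0.0026 0.132 ]
pocket by arm [-0.0008  0.0018  0.1513]
window [0.0028 0.07   0.1423]
```

The ball is within about 3 mm of the axis across the beam. The arm's own reading puts it about 4 mm high, while the views put it level with the window centre. I'll lower it 2 mm and let it settle.

{"op": "carry_out", "data": {"plan": [{"grip":1,"dp":[0.001,0,0.001],"rotation":[0,0,0]},{"grip":1,"dp":[0,0,0.001],"rotation":[0,0,0]},{"grip":1,"dp":[0,0,0],"rotation":[0,0,0]},{"grip":1,"dp":[0,0,0],"rotation":[0,0,0]},{"grip":1,"dp":[0,0,0],"rotation":[0,0,0]},{"grip":1,"dp":[0,0,0],"rotation":[0,0,0]},{"grip":1,"dp":[0,0,0],"rotation":[0,0,0]},{"grip":1,"dp":[0,0,0],"rotation":[0,0,0]}]}}

```text
time_s: 10.95
tool_pos: [0.4774, 0.2757, 0.1507]
tool_rot: [-179.8, 0.0, -105.2]
force: [0.6, 0.3, -1.8]
grip_width: 0.0116
```

{"op": "carry_out", "data": {"plan": [{"grip":1,"dp":[0,0,0],"rotation":[0,0,0]},{"grip":1,"dp":[0,0,0],"rotation":[0,0,0]},{"grip":1,"dp":[0,0,0],"rotation":[0,0,0]},{"grip":1,"dp":[0,0,0],"rotation":[0,0,0]},{"grip":1,"dp":[0,0,0],"rotation":[0,0,0]},{"grip":1,"dp":[0,0,0],"rotation":[0,0,0]},{"grip":1,"dp":[0,0,0],"rotation":[0,0,0]},{"grip":1,"dp":[0,0,0],"rotation":[0,0,0]}]}}

```text
time_s: 11.62
tool_pos: [0.4774, 0.2758, 0.1507]
tool_rot: [-179.8, 0.0, -105.2]
force: [0.2, 0.6, -1.6]
grip_width: 0.0118
```

```bash
python3 - <<'E'
from h import *
goto(.476,.2746,.1464,-105)
t=snap("top","top5");s=snap("scene","scene5")
c=lambda im,x,y:cv2.resize(im[y:y+100,x:x+100],(400,400),interpolation=cv2.INTER_CUBIC)
cv2.imwrite("pics/crop6.png",np.hstack([c(t,190,140),c(s,310,90)]))
goto(.476,.2746,.1464,-105)
E
```

```text
at [0.4774 0.2758 0.1507] [-1.7982e+02  3.0000e-02 -1.0518e+02] F [ 0.17  0.59 -1.55] w 0.0118 t 11.62 q [   0.4   12.1  -37.2  101.7    8.    68.6 -144.3]
dp [0.0015 0.001  0.0043] rot [-0.18  0.03 -0.18]
at [0.4773 0.2758 0.1507] [-1.7982e+02  3.0000e-02 -1.0518e+02] F [-0.45  0.68 -2.04] w 0.0114 t 11.72 q [   0.4   12.1  -37.2  101.7    8.    68.6 -144.3]
dp [0.0015 0.001  0.0043] rot [-0.18  0.03 -0.18]
```

View pics/crop6.png

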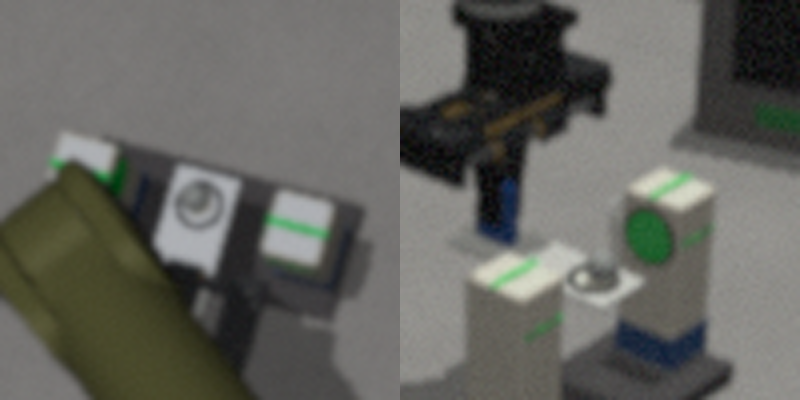

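The ball is steady in line with the windows, but the 2 mm lowering didn't register. I'll make one slightly larger step.

{"op": "carry_out", "data": {"plan": [{"grip":1,"dp":[0,0,0.003],"rotation":[0,0,0]},{"grip":1,"dp":[0,0,0.003],"rotation":[0,0,0]},{"grip":1,"dp":[0,0,0],"rotation":[0,0,0]},{"grip":1,"dp":[0,0,0],"rotation":[0,0,0]},{"grip":1,"dp":[0,0,0],"rotation":[0,0,0]},{"grip":1,"dp":[0,0,0],"rotation":[0,0,0]},{"grip":1,"dp":[0,0,0],"rotation":[0,0,0]},{"grip":1,"dp":[0,0,0],"rotation":[0,0,0]}]}}

```text
time_s: 12.38
tool_pos: [0.4772, 0.2757, 0.1437]
tool_rot: [-179.8, 0.0, -105.2]
force: [-0.2, -0.5, -2.9]
grip_width: 0.0116
```

{"op": "carry_out", "data": {"plan": [{"grip":1,"dp":[0,0,0],"rotation":[0,0,0]},{"grip":1,"dp":[0,0,0],"rotation":[0,0,0]},{"grip":1,"dp":[0,0,0],"rotation":[0,0,0]},{"grip":1,"dp":[0,0,0],"rotation":[0,0,0]},{"grip":1,"dp":[0,0,0],"rotation":[0,0,0]},{"grip":1,"dp":[0,0,0],"rotation":[0,0,0]},{"grip":1,"dp":[0,0,0],"rotation":[0,0,0]},{"grip":1,"dp":[0,0,0],"rotation":[0,0,0]}]}}

```text
time_s: 13.05
tool_pos: [0.4774, 0.2758, 0.144]
tool_rot: [-179.8, 0.0, -105.2]
force: [-0.5, 0.6, -2.3]
grip_width: 0.0116
```

That moved it 6.7 mm, a bit too far, so I'll come back up about 3 mm.

{"op": "carry_out", "data": {"plan": [{"grip":1,"dp":[0,0,-0.0035],"rotation":[0,0,0]},{"grip":1,"dp":[0,0,0],"rotation":[0,0,0]},{"grip":1,"dp":[0,0,0],"rotation":[0,0,0]},{"grip":1,"dp":[0,0,0],"rotation":[0,0,0]},{"grip":1,"dp":[0,0,0],"rotation":[0,0,0]},{"grip":1,"dp":[0,0,0],"rotation":[0,0,0]},{"grip":1,"dp":[0,0,0],"rotation":[0,0,0]},{"grip":1,"dp":[0,0,0],"rotation":[0,0,0]}]}}

```text
time_s: 13.72
tool_pos: [0.4775, 0.2758, 0.1481]
tool_rot: [-179.8, 0.0, -105.2]
force: [0.6, -0.5, -2.3]
grip_width: 0.0115
```

{"op": "carry_out", "data": {"plan": [{"grip":1,"dp":[0,0,0],"rotation":[0,0,0]},{"grip":1,"dp":[0,0,0],"rotation":[0,0,0]},{"grip":1,"dp":[0,0,0],"rotation":[0,0,0]},{"grip":1,"dp":[0,0,0],"rotation":[0,0,0]},{"grip":1,"dp":[0,0,0],"rotation":[0,0,0]},{"grip":1,"dp":[0,0,0],"rotation":[0,0,0]},{"grip":1,"dp":[0,0,0],"rotation":[0,0,0]},{"grip":1,"dp":[0,0,0],"rotation":[0,0,0]}]}}

```text
time_s: 14.38
tool_pos: [0.4774, 0.2758, 0.1479]
tool_rot: [-179.8, 0.0, -105.2]
force: [0.2, -0.9, -1.5]
grip_width: 0.0116
```

The ball is now at z ≈ 0.1415 by the arm and about 0.1395 by the views. It's level, steady and touching nothing, so I'll hand it in.

```bash
python3 -c "
from h import *
print(env.sign_off())"
```

```text
the job is handed in; nothing more can be done
None
```

I gripped the tray by its blue grip, lifted it off the balance and carried it over the empty tray. I then lowered it into the gauge gap and handed the job in at about 14.4 s, still holding it. `sign_off` gave no verdict.

**Last checks**
- **Across the beam:** the ball was about 0–3 mm off the beam axis.
- **Along the beam:** it was about 2–5 mm from mid-gap.
- **Height:** about 141.5 mm by the arm reading and about 139.5 mm by the cameras, against 140 mm wanted.
- **Level and steady:** the tool was level within 0.2° and steady, with the opening at 11.6 mm. Tray level was only judged by eye in the pictures. The ball was in its ring in the last pictures.
- **Contact:** the force readings matched the weight of the tray and ball alone.

**Disagreements and gaps**
- The camera and arm heights differ by about 2 mm. One two-view ball fix had a 5 mm ray gap.
- A first 2 mm lowering had no effect, and the next step moved 6.7 mm, so I raised it about 4 mm. No picture was taken after those last two small vertical moves.
- I did not measure the bystanders again at the end.

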